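# Fold the drill flap and shut the drill case

## Task

Pack up the open blue drill case: with the fingertips, push the upright orange drill flap down flat into the case first, then push the lid over from behind and swing it fully shut. Only push, gently: grip and lift nothing, leave the case where it stands, and do not disturb the oil can, glue tube or red bit case beside it.

Things in the scene. Friction and masses are not known exactly. Their poses are not given: they have to be found in the camera images.
- drill_case: Blue steel drill case with hinged lid, loose on the bench, about 2.5 kg plus lid and flap. Body 170 mm deep (its x) by 180 mm wide (its y) by 55 mm high, walls 4 mm, open at the top. Origin: centre of the underside; its +x points from the front wall (towards the robot, give or take the yaw) to the hinged back wall, z up. Shut, the whole is 74 mm high.
- flap (a joint): Angle of the orange flap: 0 = folded down flat inside the case (its upper face 45 mm above the bench, 10 mm below the case's rim), about 1.5 = upright, stop at 1.7. Stiff hinge along the case's y: it stays where it is left; about 1 to 2 N at its free edge moves it. The stops at both ends are rigid.
- flap_hinge (a point): Middle of the flap's hinge line, (-78, 0, 42) mm in the case's frame, just inside the front wall. The flap is a plate 105 mm long from here, 150 mm wide, 6 mm thick, the hinge at mid-thickness. Drill bits (up to 9 mm proud) lie on the face that looks to the robot when upright, up when folded; beyond 72 mm from the hinge it is plain. It folds away from the robot, towards the case's +x.
- flap_edge (a point): Middle of the flap's free edge, 105 mm from its hinge, on the face with the drill bits.
- lid (a joint): Angle of the lid: 0 = shut on the rim, 1.57 = standing upright, more = leaning back away from the robot, stop at 1.85. Stiff hinge along the case's y: the lid stays where it is left, and must be pushed all the way; about 2 to 5 N near its free edge moves it. The stop at 0 is rigid.
- lid_hinge (a point): Middle of the lid's hinge line on the back rim, at (85, 0, 55.5) mm in the case's frame. The lid is a shallow blue tray, 170 mm long from this hinge, 180 mm wide and 18 mm deep; its outer face (top when shut) is a plane 18 mm from the hinge line; two thin steel strips on it are under 1 mm proud.
- lid_edge (a point): Middle of the lid's free edge on its outer face, 170 mm from the hinge.
- oil_can: Blue oil can with red spout, upright, 52 mm across, 165 mm high, loose; origin at the centre of its underside. Leave alone.
- glue_tube: Small red and white glue tube, upright, 21 mm across, 77 mm high, loose; origin at the centre of its underside. Leave alone.
- bit_case: Small flat red bit case, 48 x 74 mm, 21 mm high, loose; origin at the centre of its underside. Leave alone.

How it is judged:
On the way, in this order (a step that is already met when the one before it is completed fails the run):
1. the flap is folded down flat while the lid still stands open (value of joint flap below 0.12 rad and value of joint lid above 1.1 rad), for 0.2 s.
2. the lid is swung shut (value of joint lid below 0.05 rad), for 0.2 s.
At the end, for the whole second after the job is handed in: The flap lies flat (within 0.12 rad), the lid is shut (within 0.05 rad, 8 mm at its edge) and at rest; the case stands level within 40 mm of where it stood, and the oil can, glue tube and red bit case stand within 30 mm of where they stood (value of joint flap below 0.12 rad and value of joint lid below 0.05 rad and velocity of joint lid between -0.05 and 0.05 rad/s and distance of drill_case from where it was at the start of the episode below 0.04 m and angle between drill_case's own z axis and vertical below 0.05 rad and linear speed of drill_case below 0.01 m/s and distance of each of oil_can, glue_tube, bit_case from where it was at the start of the episode below 0.03 m and angle between each of oil_can, glue_tube's own z axis and vertical below 0.2 rad); the robot touches nothing.
It fails at once if the lid is swung over the flap before the flap is down (value of joint flap above 0.3 rad and value of joint lid below 1.1 rad).
It fails at once if the case is shoved more than 40 mm, lifted or tipped (distance of drill_case from where it was at the start of the episode above 0.04 m or height (world z) of drill_case above 0.015 m or angle between drill_case's own z axis and vertical above 0.15 rad).
It fails at once if lid, flap or case is pressed with more than 60 N (contact force between the fingers and drill_case above 60 N).
It fails at once if the flap or the lid is gripped by its free edge (the edge between the finger pads, over 25 N) ((x of the grasp point in the frame of flap_edge between -0.04 and 0.012 m and z of the grasp point in the frame of flap_edge between -0.008 and 0.002 m and y of the grasp point in the frame of flap_edge between -0.085 and 0.085 m and contact force between the fingers and drill_case above 25 N) or (x of the grasp point in the frame of lid_edge between -0.012 and 0.04 m and z of the grasp point in the frame of lid_edge between -0.018 and 0 m and y of the grasp point in the frame of lid_edge between -0.1 and 0.1 m and contact force between the fingers and drill_case above 25 N)).
It fails at once if the oil can, glue tube or red bit case is moved more than 30 mm, lifted or knocked over (distance of any of oil_can, glue_tube, bit_case from where it was at the start of the episode above 0.03 m or angle between any of oil_can, glue_tube's own z axis and vertical above 0.3 rad).
It also fails if it takes over 56 s, if anything falls off the work surface, if the arm or the gripper's body presses on something with over 40 N, if the wrist force passes 120 N, or if a joint passes its speed limit or range.

## Robot

A 7-joint arm with a two-finger parallel gripper is mounted at the origin on a cart in front of the work surface, level with it; the furniture and walls round the work are solid. World frame = base frame: x ahead of the robot, y to its left, z up, the work surface at z = 0. Lengths are in m, angles in rad, forces in N, time in s.
With the tool pointing down it reaches from about 0.4 to 0.875 m from the base axis. Payload 19.3 kg.
Tool frame: the origin (TCP) lies at the very end of the fingers, on their centre line; the grasp point (between the pads) lies 19 mm behind it; z points along the fingers, y is the line along which they close (so a half turn about z gives the same grasp; the last joint's range is limited). The gripper opens to 85 mm and grips with 20 to 120 N. Pads are 22 mm wide; open, the fingers measure 114 mm over their backs; the gripper's body (76 mm by 85 mm) begins 54 mm behind the grasp point. The pads swing forward as they close: fully open they stand 13 mm farther back than shut.
Start: joints at [1.239, 0.521, -0.036, 1.599, 0.021, 1.021, -0.113], TCP at [0.162, -0.604, 0.231] pointing down, gripper open.
Joint ranges: [-2.91, 2.91], [-0.3, 2.13], [-1.5, 1.42], [0.17, 2.43], [-1.26, 4.41], [0.16, 1.93], [-2.52, 2.52]. Speed limits (rad/s): [1.89, 1.89, 2.39, 2.39, 3.01, 3.01, 3.01].

## Interface

Orientations are given as [roll, pitch, yaw] about the fixed x, y, z axes, in that order (R = Rz(yaw) Ry(pitch) Rx(roll)).
In Python, from workcell import bot gives the robot as it stands.
- The arm moves only by the shell command python3 -m crank 'ROWS' [FORCE]. ROWS is a JSON object of lists of equal length, an entry for each row: "travel": the shift along the world's x, y, z in cm, a list of three; "turn": the turn, a rotation vector about the world's x, y, z in degrees, a list of three; "gripper": the closure, from 0 (fully open) to 1 (shut). A call has exactly 5 rows; each row is the pose to reach, as a shift and turn from the pose commanded when the call began; what a row does not reach only later rows make up. A row lasts 1/10 s, in which the tool goes at most 50 mm and 8.59 degrees, less where a joint would pass 70% of its speed; a pose out of reach is approached as far as the arm can. A call with a gripper value outside its range is refused whole. The fingers move at their own pace and stop on an object; FORCE is the grip in N (left out, the last holds). Time passes only in rows, so rows that repeat a pose let the fingers close, or fill a call up. It gives the time, the measured TCP pose, the force, the opening and the grip force at its end, in the units of the state.
- bot.observe(): the state, without advancing time (a new reading comes with each control period).
- bot.grab_frame(name): name is "scene" or "top" or "wrist"; returns a dict with "pixels" (480x640x3 uint8, red, green, blue), "fx", "fy", "cx", "cy" (pixels), "extrinsics" (4x4, takes a point from world to camera coordinates). Camera axes: x right, y down, z forward; pixel columns grow to the right and rows downward; lengths in m; the calibration is good to about 2 mm. The wrist camera is an equidistant fisheye: a pixel r from the principal point sees the ray r / f radians off the axis. A picture is of the moment at which its call begins. There is no depth.
- bot.job_done(): hands the job in; it is judged then, once.
The state is a dict: "clock": time; "qpos": joint angles; "qd": joint speeds; "joint_efforts": joint torques, N m; "position": TCP position; "tool_rot": TCP orientation; "force": force on the tool from outside, world axes, zero at the start; "moment": the same for the moment, N m; "grip_width": finger opening in m; "finger_force": force on a finger pad.
Only numpy, scipy, OpenCV 4.12 (cv2) and the standard library are available. Lean on these libraries where they do the work, as an engineer would, in place of code of your own. Each camera call takes 0.05 s, during which the arm holds its last target. There are 200 camera calls.

## Working session

There is one attempt and no reset: what is moved stays moved. The work goes in short steps, Python scripts to look and compute and a shell command to move; the robot and the scene stay as the last step left them, time stands still between calls to the robot, and variables do not carry over. Pictures are saved under pics/ and viewed, at most 10 in all, crops included, and the job is handed in when it is done.

```bash
mkdir -p pics; ls
python3 - <<'E'
from workcell import bot
import cv2,numpy as np
o=bot.observe();print({k:np.round(v,3).tolist() for k,v in o.items()})
for n in("scene","top"):
    f=bot.grab_frame(n);cv2.imwrite(f"pics/{n}0.png",f["pixels"][:,:,::-1])
    print(n,f["fx"],f["fy"],f["cx"],f["cy"],np.round(f["extrinsics"],4).tolist())
E
```

```text
pics
{'clock': 0.0, 'qpos': [1.239, 0.522, -0.036, 1.6, 0.021, 1.021, -0.113], 'qd': [-0.002, -0.001, 0.0, 0.001, -0.002, 0.001, 0.0], 'joint_efforts': [0.001, -92.712, 1.981, -36.994, 0.018, 0.008, -0.0], 'position': [0.162, -0.603, 0.231], 'tool_rot': [-3.141, 0.0, 0.262], 'force': [0.551, 0.311, 0.374], 'moment': [-0.007, 0.003, -0.03], 'finger_force': 0.0, 'grip_width': 0.085}
scene 450.8995772223891 450.8995772223891 314.62434263546487 242.3503944780577 [[-0.6278, -0.7784, -0.0041, 0.4079], [-0.4843, 0.3947, -0.7808, 0.2575], [0.6094, -0.4881, -0.6248, 0.637], [0.0, 0.0, 0.0, 1.0]]
top 566.5433808380334 566.5433808380334 323.2516551701668 232.01192740044723 [[-0.0032, -0.9999, -0.0125, 0.092], [-0.9902, 0.0049, -0.1396, 0.535], [0.1397, 0.0119, -0.9901, 1.0384], [0.0, 0.0, 0.0, 1.0]]
```

View pics/scene0.png

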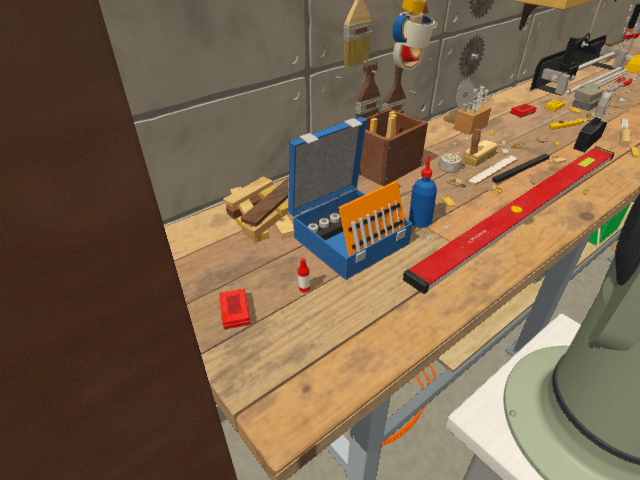

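View pics/top0.png

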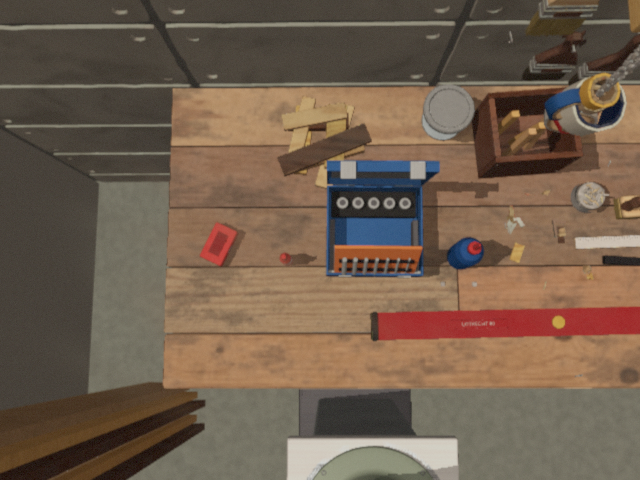

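Run:
```python
import cv2,numpy as np
a=cv2.imread("pics/top0.png")[140:300,190:500];b=cv2.imread("pics/scene0.png")[100:340,210:460]
cv2.imwrite("pics/c1.png",cv2.resize(a[:,110:310],None,fx=4,fy=3.75,interpolation=cv2.INTER_CUBIC))
cv2.imwrite("pics/c2.png",cv2.resize(b[:180,70:250],None,fx=3.33333,fy=3.33333,interpolation=cv2.INTER_CUBIC))
```

```text
(no output)
```

View pics/c1.png

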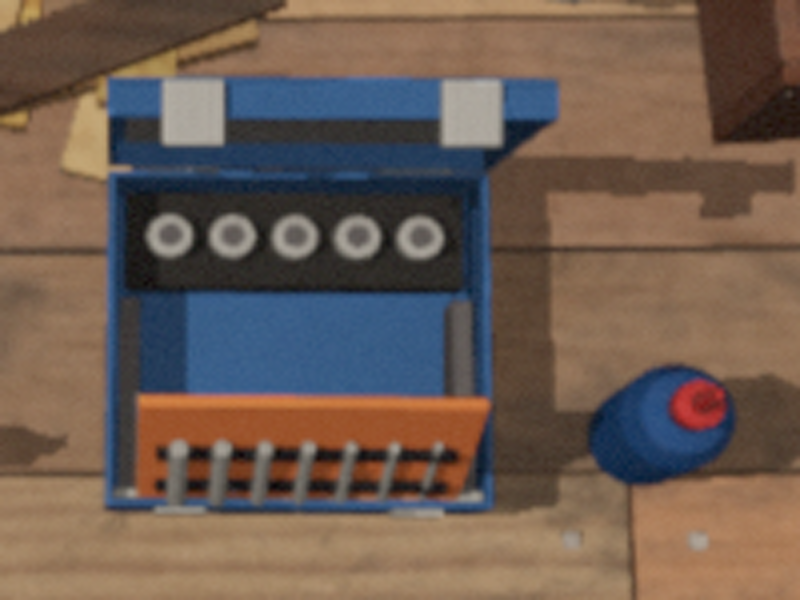

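View pics/c2.png

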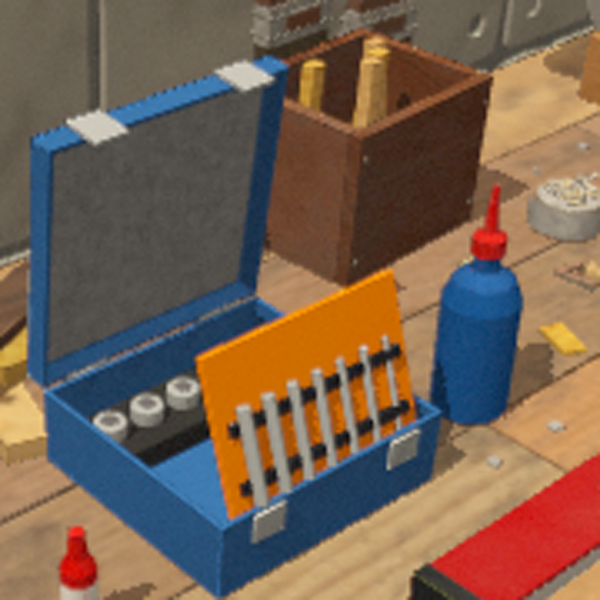

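```bash
cat > h.py <<'E'
import numpy as np
from scipy.optimize import least_squares
K={"scene":(450.9,314.62,242.35,np.array([[-0.6278,-0.7784,-0.0041,0.4079],[-0.4843,0.3947,-0.7808,0.2575],[0.6094,-0.4881,-0.6248,0.637]])),
"top":(566.54,323.25,232.01,np.array([[-0.0032,-0.9999,-0.0125,0.092],[-0.9902,0.0049,-0.1396,0.535],[0.1397,0.0119,-0.9901,1.0384]]))}
def proj(n,P):
    f,cx,cy,E=K[n];c=E[:,:3]@np.asarray(P)+E[:,3];return np.array([cx+f*c[0]/c[2],cy+f*c[1]/c[2]])
def tri(uvs,x0=(.6,0,.05)):
    r=least_squares(lambda p:np.concatenate([proj(n,p)-uv for n,uv in uvs]),x0);return r.x,np.abs(r.fun).max()
def pts(fl,li):
    d=np.array([-np.cos(li),0,np.sin(li)]);n=np.array([np.sin(li),0,np.cos(li)]);h=np.array([.085,0,.0555])
    fd=np.array([np.cos(fl),0,np.sin(fl)]);fe=np.array([-.078,0,.042])+.105*fd
    Y=lambda p,y:np.array(p)+[0,y,0]
    return dict(FL=[-.085,.09,.055],FR=[-.085,-.09,.055],BL=[.085,.09,.055],BR=[.085,-.09,.055],FLb=[-.085,.09,0],
     fL=Y(fe,.075),fR=Y(fe,-.075),LOl=Y(h+.17*d+.018*n,.09),LOr=Y(h+.17*d+.018*n,-.09),LIl=Y(h+.17*d,.09),LIr=Y(h+.17*d,-.09))
def world(p,X):
    c,s=np.cos(X[2]),np.sin(X[2]);return np.array([X[0]+c*p[0]-s*p[1],X[1]+s*p[0]+c*p[1],p[2]])
E
python3 - <<'E'
from h import *
T=lambda a,b:(300+a/4,140+b/3.75)
S=lambda a,b:(280+a*.3,100+b*.3)
t=dict(FL=T(107,507),FR=T(493,507),BL=T(108,172),BR=T(490,172),fL=T(138,397),fR=T(490,400),LOl=T(108,80),LOr=T(557,80),LIl=T(108,118),LIr=T(557,120))
s=dict(FL=S(221,529),FLb=S(220,595),FR=S(440,412),BL=S(47,392),fL=S(197,357),fR=S(390,270),LOl=S(32,137),LIl=S(52,148),LOr=S(270,57),LIr=S(288,65))
for k in t:
    if k in s: print(k,*[np.round(v,4) for v in tri([("top",t[k]),("scene",s[k])])])
def res(X):
    P=pts(X[3],X[4]);return np.concatenate([proj(n,world(P[k],X))-d[k] for n,d in(("top",t),("scene",s)) for k in d])
r=least_squares(res,[.6,0,0,1.4,1.6],loss="soft_l1");print(np.round(r.x,4));
f=res(r.x).reshape(-1,2).round(1);print(list(zip(list(t)+list(s),f.tolist())))
print({k:world(v,r.x).round(3).tolist() for k,v in pts(*r.x[3:]).items()})
# others: base via two views
print("glue top",tri([("top",(285,257.5)),("scene",(303.3,260))]))
print("oil tip",tri([("top",(475,247)),("scene",S(495,188))]))
E
```

```text
FL [0.4523 0.0833 0.0524] 0.0657
FR [ 0.4511 -0.0959  0.051 ] 0.5066
BL [0.6205 0.081  0.0525] 0.9659
fL [0.496  0.0683 0.139 ] 0.9331
fR [ 0.4941 -0.0822  0.1375] 0.9447
LOl [0.6225 0.081  0.2251] 0.2533
LOr [ 0.6213 -0.0983  0.2237] 0.7764
LIl [0.6057 0.0806 0.225 ] 0.6337
LIr [ 0.6039 -0.0974  0.2245] 0.5448
[ 0.5354 -0.0072 -0.0105  1.2058  1.4739]
[('FL', [-0.2, 0.5]), ('FR', [0.8, 1.1]), ('BL', [0.2, -0.1]), ('BR', [0.0, 0.3]), ('fL', [0.7, 0.7]), ('fR', [0.5, 0.4]), ('LOl', [-0.5, -0.2]), ('LOr', [0.6, 0.2]), ('LIl', [-0.5, 0.9]), ('LIr', [0.7, 0.8]), ('FL', [0.2, -0.7]), ('FLb', [-0.7, 1.1]), ('FR', [0.5, -1.3]), ('BL', [-1.6, -1.1]), ('fL', [-0.8, -0.6]), ('fR', [-1.0, -1.2]), ('LOl', [-0.8, -0.6]), ('LIl', [-1.0, 0.4]), ('LOr', [-0.7, -1.3]), ('LIr', [-0.1, -0.1])]
{'FL': [0.451, 0.084, 0.055], 'FR': [0.449, -0.096, 0.055], 'BL': [0.621, 0.082, 0.055], 'BR': [0.619, -0.098, 0.055], 'FLb': [0.451, 0.084, 0.0], 'fL': [0.496, 0.068, 0.14], 'fR': [0.494, -0.082, 0.14], 'LOl': [0.623, 0.082, 0.226], 'LOr': [0.621, -0.098, 0.226], 'LIl': [0.605, 0.082, 0.225], 'LIr': [0.603, -0.098, 0.225]}
glue top (array([0.483959  , 0.1596375 , 0.06969901]), np.float64(0.07245724811440368))
oil tip (array([ 0.48966904, -0.16464748,  0.16580496]), np.float64(1.1925074337399337))
```

```bash
python3 - <<'E'
import numpy as np
H=np.array([457.4,42]);t=np.radians(15);ax=np.array([np.cos(t),np.sin(t)])*11
print("flap phi,x,z mm")
for p in (1.3,1.2,1.0,.8,.6,.4,.25,.12,0):
    d=np.array([np.cos(p),np.sin(p)]);n=np.array([-np.sin(p),np.cos(p)])
    off=max(-n@ax,n@ax);print(p,np.round(H+88*d+(3+off)*n,0))
h=np.array([620.4,55.5]);print("lid")
for l in (1.6,1.474,1.3,1.1,.9,.7,.5,.3,.15,0):
    d=np.array([-np.cos(l),np.sin(l)]);n=np.array([np.sin(l),np.cos(l)]);r=135+15*(1.5-l)/1.5
    print(l,np.round(h+r*d+18*n+[11,0],0))
E
python3 -m crank '{"travel":[[5,4,1],[10,8,2],[15,12,3],[20,16,4],[24,20,5]],"turn":[[0,0,-3],[0,0,-6],[0,0,-9],[0,0,-12],[0,0,-15]],"gripper":[1,1,1,1,1]}' 20
```

```text
flap phi,x,z mm
1.3 [469. 130.]
1.2 [478. 128.]
1.0 [496. 122.]
0.8 [513. 111.]
0.6 [526.  97.]
0.4 [537.  80.]
0.25 [542.  67.]
0.12 [544.  57.]
0 [545.  48.]
lid
1.6 [653. 189.]
1.474 [636. 192.]
1.3 [612. 192.]
1.1 [584. 188.]
0.9 [558. 177.]
0.7 [534. 161.]
0.5 [513. 141.]
0.3 [496. 116.]
0.15 [487.  95.]
0 [481.  74.]
clock: 0.6
position: [0.3542, -0.4458, 0.2705]
tool_rot: [-3.141, 0.0, -0.002]
force: [-0.1, -0.1, 0.5]
grip_width: 0.0122
finger_force: 0.0
```

```bash
python3 -m crank '{"travel":[[0,4,0],[0,8,0],[0,12,0],[0.5,16,0],[1,20,0]],"turn":[[0,0,0],[0,-3,0],[0,-5,0],[0,-7,0],[0,-8,0]],"gripper":[1,1,1,1,1]}'
python3 -m crank '{"travel":[[0,4,-1],[0,8,-2],[0.5,12,-3],[0.5,16,-4],[1,19.7,-6]],"turn":[[0,-1,0],[0,-3,0],[0,-5,0],[0,-6,0],[0,-7,0]],"gripper":[1,1,1,1,1]}'
python3 -m crank '{"travel":[[0,0,0],[0,0,0],[0,0,0],[0,0,0],[0,0,0]],"turn":[[0,0,0],[0,0,0],[0,0,0],[0,0,0],[0,0,0]],"gripper":[1,1,1,1,1]}'
```

```text
clock: 1.1
position: [0.3622, -0.2459, 0.2703]
tool_rot: [-3.142, -0.141, -0.001]
force: [1.3, 0.1, -0.2]
grip_width: -0.0001
finger_force: 0.0
clock: 1.6
position: [0.3726, -0.0497, 0.2112]
tool_rot: [3.141, -0.264, -0.0]
force: [1.9, -1.1, -0.5]
grip_width: -0.0
finger_force: 0.0
clock: 2.1
position: [0.3729, -0.0518, 0.2109]
tool_rot: [3.141, -0.262, -0.001]
force: [0.6, -0.4, 0.9]
grip_width: -0.0002
finger_force: 0.0
```

```bash
python3 -m crank '{"travel":[[1.5,1,-2],[3,2,-4],[4.5,3,-6],[6.5,4,-8],[8,4.5,-8.3]],"turn":[[0,0,0],[0,0,0],[0,0,0],[0,0,0],[0,0,0]],"gripper":[1,1,1,1,1]}'
python3 -m crank '{"travel":[[0.8,0,0],[1.5,0,0],[2.2,0,0],[3,0,-0.2],[4,0,-0.5]],"turn":[[0,0,0],[0,0,0],[0,0,0],[0,0,0],[0,0,0]],"gripper":[1,1,1,1,1]}'
python3 - <<'E'
from workcell import bot
import cv2
f=bot.grab_frame("scene");cv2.imwrite("pics/s1.png",f["pixels"][80:300,220:480,::-1])
E
```

```text
clock: 2.6
position: [0.453, -0.0056, 0.1258]
tool_rot: [3.141, -0.259, 0.001]
force: [0.1, 0.2, 0.5]
grip_width: 0.0001
finger_force: 0.0
clock: 3.1
position: [0.4931, -0.0068, 0.1229]
tool_rot: [3.141, -0.262, -0.001]
force: [-1.1, 0.8, -0.8]
grip_width: 0.0003
finger_force: 0.6
```

View pics/s1.png

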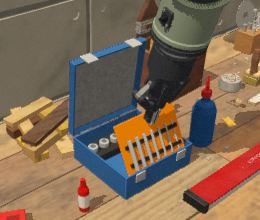

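The picture shows the closed fingertips on the flap's upper plain part, at about (150,115) in the crop, with the lid clear behind it. I continue along the arc.

```bash
python3 -m crank '{"travel":[[0.8,0,-0.4],[1.6,0,-0.9],[2.3,0,-1.5],[2.9,0,-2.2],[3.5,0,-2.9]],"turn":[[0,0,0],[0,0,0],[0,0,0],[0,0,0],[0,0,0]],"gripper":[1,1,1,1,1]}'
python3 -m crank '{"travel":[[0.5,0,-0.8],[0.9,0,-1.6],[1.3,0,-2.4],[1.5,0,-3.2],[1.6,0,-4]],"turn":[[0,0,0],[0,0,0],[0,0,0],[0,0,0],[0,0,0]],"gripper":[1,1,1,1,1]}'
python3 -m crank '{"travel":[[0,0,-0.2],[0,0,-0.4],[0,0,-0.5],[0,0,-0.6],[0,0,-0.6]],"turn":[[0,0,0],[0,0,0],[0,0,0],[0,0,0],[0,0,0]],"gripper":[1,1,1,1,1]}'
```

```text
clock: 3.65
position: [0.5282, -0.0061, 0.093]
tool_rot: [3.141, -0.261, 0.0]
force: [-1.4, 0.0, 1.0]
grip_width: -0.0001
finger_force: 0.5
clock: 4.15
position: [0.5442, -0.006, 0.0531]
tool_rot: [-3.142, -0.262, 0.0]
force: [0.6, -0.6, 1.4]
grip_width: 0.0003
finger_force: 0.5
clock: 4.65
position: [0.5437, -0.0061, 0.0475]
tool_rot: [3.141, -0.261, -0.0]
force: [-0.1, -0.0, 0.0]
grip_width: 0.0002
finger_force: 0.0
```

```bash
python3 -m crank '{"travel":[[0,0,-0.1],[0,0,-0.2],[0,0,-0.2],[0,0,-0.2],[0,0,-0.2]],"turn":[[0,0,0],[0,0,0],[0,0,0],[0,0,0],[0,0,0]],"gripper":[1,1,1,1,1]}'
python3 - <<'E'
from workcell import bot
import cv2
f=bot.grab_frame("scene");cv2.imwrite("pics/s2.png",cv2.resize(f["pixels"][100:280,270:470,::-1],None,fx=3,fy=3,interpolation=cv2.INTER_CUBIC))
E
```

```text
clock: 5.15
position: [0.5439, -0.0061, 0.0463]
tool_rot: [3.141, -0.262, -0.0]
force: [-6.1, -0.8, 16.5]
grip_width: -0.0004
finger_force: 8.2
```

View pics/s2.png

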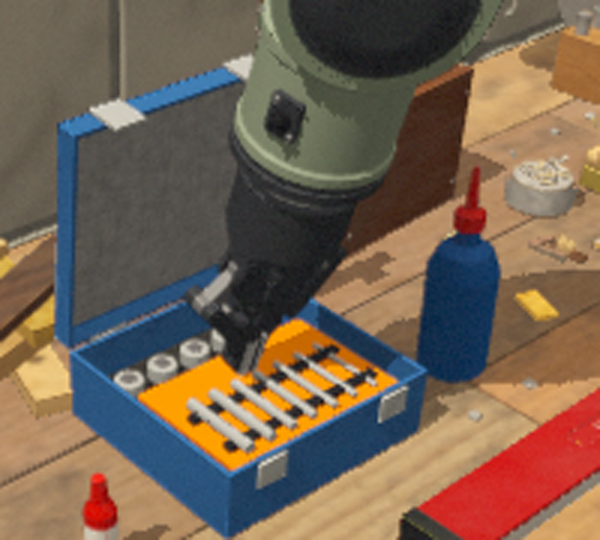

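The picture shows the flap lying flat against its stop with 16 N on it. The lid still stands open. Next I go up, over the lid and down behind it.

```bash
python3 -m crank '{"travel":[[-0.5,0,4],[-1,0,9],[-1.5,0,14],[-2,0,19],[-2,0,23]],"turn":[[0,0,0],[0,0,0],[0,0,0],[0,0,0],[0,0,0]],"gripper":[1,1,1,1,1]}'
python3 -m crank '{"travel":[[0,0,3],[2,0,4],[6,0,4],[10,0,4],[14,0,4]],"turn":[[0,3,0],[0,6,0],[0,9,0],[0,12,0],[0,15,0]],"gripper":[1,1,1,1,1]}'
python3 -m crank '{"travel":[[3,0,0],[5,0,0],[5,0,0],[5,0,0],[5,0,0]],"turn":[[0,0,0],[0,0,0],[0,0,0],[0,0,0],[0,0,0]],"gripper":[1,1,1,1,1]}'
```

```text
clock: 5.7
position: [0.5231, -0.0061, 0.2784]
tool_rot: [3.141, -0.262, 0.0]
force: [0.4, -0.3, -0.1]
grip_width: 0.0003
finger_force: 0.0
clock: 6.2
position: [0.6651, -0.0069, 0.3156]
tool_rot: [3.14, 0.002, -0.002]
force: [-0.5, 0.5, 1.0]
grip_width: -0.0002
finger_force: 0.0
clock: 6.7
position: [0.7132, -0.0063, 0.316]
tool_rot: [3.141, 0.0, -0.0]
force: [-0.4, 0.4, -0.1]
grip_width: 0.0003
finger_force: 0.0
```

```bash
python3 -m crank '{"travel":[[0,0,-4],[0,0,-8],[0,0,-11],[0,0,-12.5],[0,0,-12.5]],"turn":[[0,0,0],[0,0,0],[0,0,0],[0,0,0],[0,0,0]],"gripper":[1,1,1,1,1]}'
python3 - <<'E'
from workcell import bot
import cv2
f=bot.grab_frame("scene");cv2.imwrite("pics/s3.png",cv2.resize(f["pixels"][60:280,250:470,::-1],None,fx=2.5,fy=2.5,interpolation=cv2.INTER_CUBIC))
E
```

```text
clock: 7.2
position: [0.7129, -0.0065, 0.1896]
tool_rot: [3.141, 0.002, -0.0]
force: [-0.2, 0.6, 0.4]
grip_width: 0.0002
finger_force: 0.0
```

View pics/s3.png

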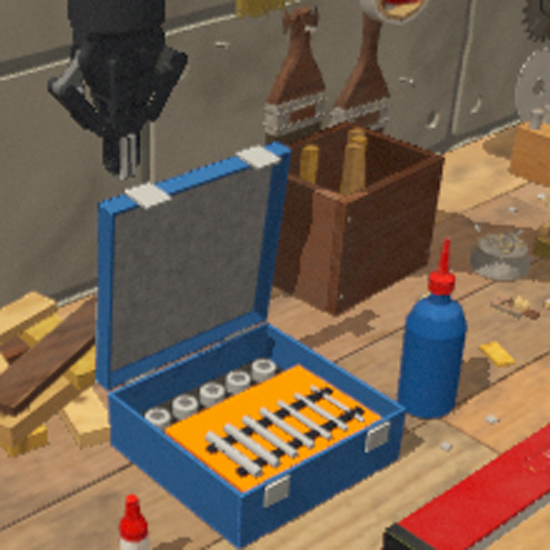

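```bash
python3 -m crank '{"travel":[[-3,0,0.1],[-5,0,0.2],[-6.5,0,0.2],[-7.5,0,0.2],[-8.5,0,0.2]],"turn":[[0,0,0],[0,0,0],[0,0,0],[0,0,0],[0,0,0]],"gripper":[1,1,1,1,1]}'
python3 -m crank '{"travel":[[-0.8,0,0],[-1.6,0,0],[-2.4,0,0],[-3.2,0,-0.1],[-4,0,-0.2]],"turn":[[0,0,0],[0,0,0],[0,0,0],[0,0,0],[0,0,0]],"gripper":[1,1,1,1,1]}'
```

```text
clock: 7.75
position: [0.6294, -0.006, 0.1945]
tool_rot: [3.141, -0.003, -0.0]
force: [3.7, 0.5, 3.4]
grip_width: -0.0
finger_force: 1.6
clock: 8.25
position: [0.5881, -0.0062, 0.1905]
tool_rot: [3.141, 0.001, -0.0]
force: [3.2, 0.3, -0.2]
grip_width: 0.0002
finger_force: 1.0
```

```bash
python3 -m crank '{"travel":[[-1,0,-0.4],[-2,0,-0.8],[-3,0,-1.3],[-4,0,-1.9],[-5,0,-2.6]],"turn":[[0,0,0],[0,0,0],[0,0,0],[0,0,0],[0,0,0]],"gripper":[1,1,1,1,1]}'
python3 -m crank '{"travel":[[-0.8,0,-0.7],[-1.6,0,-1.4],[-2.3,0,-2.2],[-2.9,0,-3.1],[-3.5,0,-4]],"turn":[[0,0,0],[0,0,0],[0,0,0],[0,0,0],[0,0,0]],"gripper":[1,1,1,1,1]}'
python3 -m crank '{"travel":[[-0.5,0,-0.9],[-1,0,-1.7],[-1.4,0,-2.5],[-1.7,0,-3.3],[-2,0,-4.2]],"turn":[[0,0,0],[0,0,0],[0,0,0],[0,0,0],[0,0,0]],"gripper":[1,1,1,1,1]}'
```

```text
clock: 8.75
position: [0.5379, -0.0061, 0.1644]
tool_rot: [3.141, 0.0, -0.0]
force: [2.4, -0.1, -0.2]
grip_width: 0.0001
finger_force: 0.8
clock: 9.25
position: [0.5032, -0.0061, 0.1239]
tool_rot: [3.141, 0.001, -0.0]
force: [1.0, 0.5, -0.3]
grip_width: 0.0002
finger_force: 0.6
clock: 9.75
position: [0.4836, -0.0061, 0.0821]
tool_rot: [3.141, 0.0, -0.0]
force: [-0.1, 0.1, 0.8]
grip_width: 0.0
finger_force: 0.5
```

```bash
python3 -m crank '{"travel":[[0,0,-0.3],[0,0,-0.6],[0,0,-0.8],[0,0,-0.9],[0,0,-0.9]],"turn":[[0,0,0],[0,0,0],[0,0,0],[0,0,0],[0,0,0]],"gripper":[1,1,1,1,1]}'
```

```text
clock: 10.25
position: [0.4839, -0.0061, 0.0737]
tool_rot: [3.141, 0.0, -0.0]
force: [-0.4, -0.3, -0.1]
grip_width: 0.0001
finger_force: 0.0
```

```bash
python3 -m crank '{"travel":[[0,0,-0.1],[0,0,-0.1],[0,0,-0.2],[0,0,-0.2],[0,0,-0.2]],"turn":[[0,0,0],[0,0,0],[0,0,0],[0,0,0],[0,0,0]],"gripper":[1,1,1,1,1]}'
```

```text
clock: 10.75
position: [0.484, -0.0061, 0.073]
tool_rot: [3.14, -0.001, -0.0]
force: [-9.5, -0.8, 35.2]
grip_width: -0.0002
finger_force: 17.8
```

At z = 0.073 the lid meets its rigid stop with 35 N, so it is shut. I retreat and check.

```bash
python3 -m crank '{"travel":[[0,0,1],[0,0,4],[-1,0,9],[-2,0,13],[-3,0,17]],"turn":[[0,0,0],[0,0,0],[0,0,0],[0,0,0],[0,0,0]],"gripper":[1,1,1,1,1]}'
python3 -m crank '{"travel":[[0,-4,0],[0,-8,0],[0,-12,0],[0,-16,0],[0,-20,0]],"turn":[[0,0,0],[0,0,0],[0,0,0],[0,0,0],[0,0,0]],"gripper":[1,1,1,1,1]}'
python3 -m crank '{"travel":[[0,0,0],[0,0,0],[0,0,0],[0,0,0],[0,0,0]],"turn":[[0,0,0],[0,0,0],[0,0,0],[0,0,0],[0,0,0]],"gripper":[1,1,1,1,1]}'
python3 - <<'E'
from workcell import bot
import cv2
f=bot.grab_frame("scene");cv2.imwrite("pics/s4.png",f["pixels"][:,:,::-1])
E
```

```text
clock: 11.25
position: [0.4532, -0.0059, 0.2436]
tool_rot: [3.142, 0.0, 0.0]
force: [0.5, -0.9, 0.5]
grip_width: -0.0003
finger_force: 0.0
clock: 11.75
position: [0.4535, -0.2079, 0.2421]
tool_rot: [3.141, -0.0, -0.0]
force: [0.2, 0.0, -0.7]
grip_width: 0.0001
finger_force: 0.0
clock: 12.25
position: [0.454, -0.2054, 0.2419]
tool_rot: [3.141, 0.0, 0.001]
force: [0.3, -0.7, -0.4]
grip_width: 0.0002
finger_force: 0.0
```

View pics/s4.png

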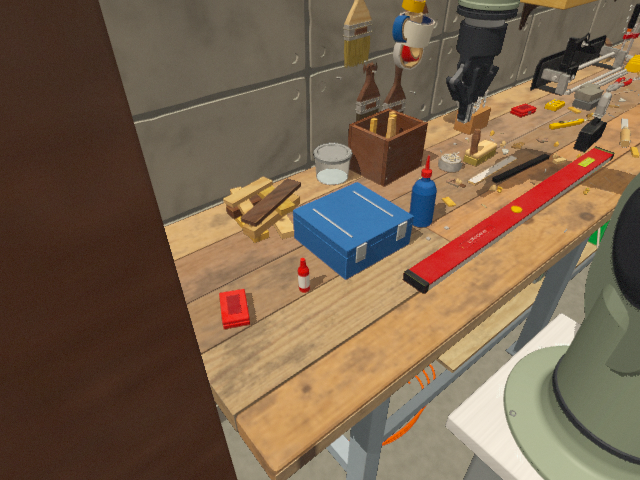

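The lid is shut at about (352,220). The case, oil can (424,195), glue tube (303,276) and bit case (235,308) are where they stood, and the robot is clear.

```bash
python3 -c "
from workcell import bot
print(bot.job_done())"
```

```text
the job is handed in; nothing more can be done
None
```

The flap is folded flat, the lid is shut, nothing beside the case appears to have moved in the last picture, and the job is handed in at about 12 s; the hand-in returned no verdict.

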